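# Pack a chip carrier, a lens and a chip box into the dust-flap case

### The arm

A 7-joint arm with a two-finger parallel gripper is mounted at the origin on the work surface. World frame = base frame: x ahead of the robot, y to its left, z up, the work surface at z = 0. Lengths are in m, angles in rad, forces in N, time in s.
With the tool pointing down it reaches from about 0.425 to 0.925 m from the base axis. Payload 6.8 kg.
Tool frame: the origin (TCP) lies on the centre line of the jaws, within the pads' length; the fingertips stand bot.tip_reach ahead of it and the grasp point (between the pads) lies 3 mm ahead of it (bot.tip_reach is the distance from the TCP to the fingertips, in m); z points along the fingers, y is the line along which they close (so a half turn about z gives the same grasp; the last joint's range is limited). The gripper opens to 85 mm and grips with 20 to 120 N. Pads are 22 mm wide; open, the fingers measure 114 mm over their backs; the gripper's body (76 mm by 85 mm) begins 54 mm behind the grasp point. The pads swing forward as they close: fully open they stand 13 mm farther back than shut.
Start: joints at [-1.23, 0.477, 0.022, 1.555, -0.011, 1.109, -0.083], TCP at [0.293, 0.608, 0.253] pointing down, gripper open.
Joint ranges: [-2.96, 2.96], [-0.34, 2.1], [-1.41, 1.46], [0.24, 2.44], [-1.37, 4.51], [0.17, 1.92], [-2.96, 2.96]. Speed limits (rad/s): [2.39, 2.39, 3.14, 3.14, 3.14, 3.14, 3.14].

### API

Orientations are given as a unit quaternion [w, x, y, z].
In Python, from station import bot gives the robot as it stands.
- The arm moves only by the tool jog_arm, never from a script. Its argument "deltas" is a list of rows, each a list of 7 numbers: the shift along the world's x, y, z in m, then the turn, a rotation vector about the world's x, y, z in rad, then the opening, from 0 (shut) to 1 (fully open). In form: [[x, y, z, rx, ry, rz, grip], ...]. A call has 1 to 10 rows; each row shifts and turns the commanded pose from where the row before left it; what a row does not reach is not made up. A row lasts 1/10 s, in which the tool goes at most 50 mm and 8.59 degrees, less where a joint would pass 70% of its speed; a pose out of reach is approached as far as the arm can. A call with a gripper value outside its range is refused whole. The fingers move at their own pace and stop on an object; "newtons" is the grip in N (left out, the last holds). Time passes only in rows, so rows that do not move let the fingers close. It gives the time, the measured TCP pose, the force, the opening and the grip force at its end, in the units of the state.
- bot.get_obs(): the state, without advancing time (a new reading comes with each control period).
- bot.read_camera(name): name is "scene" or "side" or "wrist"; returns a dict with "img" (384x512x3 uint8, red, green, blue), "K" (3x3 intrinsics, pixels), "eye" and "attitude" of the camera in the world. Camera axes: x right, y down, z forward; pixel columns grow to the right and rows downward; lengths in m; the calibration is good to about 2 mm. A picture is of the moment at which its call begins. There is no depth.
- bot.hand_in(): hands the job in; it is judged then, once.
The state is a dict: "t": time; "q": joint angles; "joint_vel": joint speeds; "joint_torque": joint torques, N m; "eef_pos": TCP position; "tool_rot": TCP orientation; "contact_force": force on the tool from outside, world axes, zero at the start; "torque": the same for the moment, N m; "gripper_width": opening from 0.0 (shut) to 1.0 (fully open); "grasp_force": force on a finger pad.
Only numpy, scipy, OpenCV 4.12 (cv2) and the standard library are available. Lean on these libraries where they do the work, as an engineer would, in place of code of your own. Each camera call takes 0.05 s, during which the arm holds its last target. There are 200 camera calls.

### The job

Pack the storage case on the inspection bench: lower the white chip carrier from its stand through the sprung dust flaps so that it stands upright on the floor of the slot with the flaps shut again above it, and set the microscope objective (standing upright) and the small chip box (lid up) in the case's open tray. Lower everything gently to the floor, do not drop it, and keep the carrier upright all the time; the fingers fit into the slot only along its length, so the carrier has to be set down on the bench and taken again across its long side first. Leave the bottle, the mouse and the wafer shipper where they are.

Things in the scene. Friction and masses are not known exactly. Their poses are not given: they have to be found in the camera images.
- case: Fixed aluminium storage case, 180 (x) x 168 (y) x 110 mm high, walls 6 mm, open on top; origin at the centre of its underside, on the bench. Its own x axis points from the slot side to the tray side. Slot: inside x -84 to -42 mm (42 mm wide), y -78 to 78 mm, floor 10 mm above the bench; its mouth is closed by two black sprung flaps. Tray: inside x -36 to 84 mm, y -78 to 78 mm, grey floor 70 mm above the bench (40 mm deep), no cover.
- slot_mouth (a point): Centre of the slot's mouth, level with the case's top (110 mm above the bench), 100 mm above the slot's floor; y runs along the slot (156 mm long inside), x across it (42 mm).
- tray_floor (a point): Centre of the tray's floor (70 mm above the bench), axes as the case's; the tray is 120 (x) x 156 (y) mm inside, 40 mm deep.
- flap_near (a joint): Angle of the flap hinged along the slot's outer wall (case -x side): 0 = shut (level, 2 to 4 mm below the rim), grows as it swings down into the slot, up to 1.5 rad. 20 mm long, 2 mm thick, runs the slot's length; a light spring (0.2 to 0.5 N at its free edge) shuts it.
- flap_far (a joint): The same for the opposite flap, hinged along the wall between slot and tray. The two meet in the middle of the mouth; open they hang at most 23 mm below the rim, 5 mm above the top of a carrier that stands on the slot's floor.
- stand: Fixed steel stand, origin at the centre of its underside. Base plate 70 (x) x 92 (y) x 6 mm; two cheeks 44 (x) x 12 (y) mm, 72 mm high, beside the carrier's narrow ends (2.5 mm gap), level with its top; its broad faces (stand +x, -x) are free. The carrier starts on the plate's middle, axes as the stand's. The bench between stand, case and robot is bare: room to set the carrier down.
- carrier_mid (a point): Centre of the loose white plastic chip carrier, a ribbed upright block 28 (x) x 58 (y) x 72 mm high, about 0.25 kg; the centre is 36 mm above its underside. z is up. In the stand it can be taken only across its 28 mm thickness; the slot (42 mm wide) takes it with its 58 mm length along the slot and with fingers only at its narrow ends (across the 58 mm).
- carrier: The same carrier, origin at the centre of its underside, axes as above.
- objective_mid (a point): Centre of the loose microscope objective, a steel barrel standing on the bench: 34 mm diameter for the lower 34 mm, then 25 mm diameter for 12 mm, then an 18 mm nose, 52 mm high in all; about 0.16 kg. The centre is 26 mm above its underside; z is up.
- objective: The same objective, origin at the centre of its underside.
- chipbox_mid (a point): Centre of the loose grey plastic chip box with a white lid panel, 36 (x) x 52 (y) x 26 mm high, about 0.08 kg, lying flat; the centre is 13 mm above its underside; z is up.
- chipbox: The same chip box, origin at the centre of its underside.
- bottle: Bystander: white capped bottle, 60 mm diameter, 127 mm high, origin under its centre. Leave alone.
- mouse: Bystander: black computer mouse, 60 (x) x 100 (y) x 36 mm, origin under its centre. Leave alone.
- shipper: Bystander: flat round grey wafer shipper, 124 mm diameter, 25 mm high, origin under its centre. Leave alone.
Things that resemble listed ones, but are neither listed nor needed, are in the scene too. What is shaped like the carrier but orange or red is not meant.

How it is judged:
At the end, for the whole second after the job is handed in: The carrier stands upright (within 0.15 rad) on the floor of the slot, both flaps are shut (under 0.15 rad); the objective stands upright and the chip box lies flat, lid up (each within 0.15 rad), both on the tray's floor inside its walls (centre height within 6 mm); all are at rest (x of carrier_mid in the frame of case between -0.0845 and -0.0415 m and y of carrier_mid in the frame of case between -0.06 and 0.06 m and z of carrier_mid in the frame of case between 0.04 and 0.052 m and angle between each of carrier_mid, objective_mid, chipbox_mid's own z axis and vertical below 0.15 rad and linear speed of each of carrier, objective, chipbox below 0.02 m/s and angular speed of each of carrier, objective, chipbox below 0.2 rad/s and value of joint each of flap_near, flap_far below 0.15 rad and x of objective_mid in the frame of case between -0.036 and 0.084 m and y of objective_mid in the frame of case between -0.078 and 0.078 m and z of objective_mid in the frame of case between 0.09 and 0.102 m and x of chipbox_mid in the frame of case between -0.036 and 0.084 m and y of chipbox_mid in the frame of case between -0.078 and 0.078 m and z of chipbox_mid in the frame of case between 0.077 and 0.089 m); the robot touches nothing.
It fails at once if the carrier falls on to the slot's floor instead of being lowered (faster than 0.55 m/s inside the case) (x of carrier_mid in the frame of case between -0.09 and 0.09 m and y of carrier_mid in the frame of case between -0.084 and 0.084 m and z of carrier_mid in the frame of case below 0.082 m and linear speed of carrier above 0.55 m/s).
It fails at once if the carrier leans more than 0.6 rad (its chips slide out) (angle between carrier_mid's own z axis and vertical above 0.6 rad).
It fails at once if the objective or the chip box is dropped into the tray (faster than 0.6 m/s within 25 mm of its floor) ((x of objective_mid in the frame of case between -0.09 and 0.09 m and y of objective_mid in the frame of case between -0.084 and 0.084 m and z of objective_mid in the frame of case below 0.121 m and linear speed of objective above 0.6 m/s) or (x of chipbox_mid in the frame of case between -0.09 and 0.09 m and y of chipbox_mid in the frame of case between -0.084 and 0.084 m and z of chipbox_mid in the frame of case below 0.108 m and linear speed of chipbox above 0.6 m/s)).
It fails at once if the bottle, the mouse or the shipper is moved more than 30 mm (distance of any of bottle, mouse, shipper from where it was at the start of the episode above 0.03 m).
It also fails if it takes over 72 s, if anything falls off the work surface, if the arm or the gripper's body presses on something with over 40 N, if the wrist force passes 120 N, or if a joint passes its speed limit or range.

## Working session

There is one attempt and no reset: what is moved stays moved. The work goes in short steps, Python scripts to look and compute and a tool call to move; the robot and the scene stay as the last step left them, time stands still between calls to the robot, and variables do not carry over. Pictures are saved under pics/ and viewed, at most 12 in all, crops included, and the job is handed in when it is done.

Besides the shell and the picture viewer there is one more tool, called as name(argument=value, ...), one argument or row to a line, values as JSON. jog_arm: Moves the arm, as the interface text tells. Its arguments: {"type":"object","properties":{"deltas":{"type":"array"},"newtons":{"type":"number"}},"required":["deltas"]}

```bash
mkdir -p pics; ls; cat > h.py <<'E'
import numpy as np, cv2
from scipy.spatial.transform import Rotation as R
from station import bot
def rot(a):
    a=np.array(a,float)
    return a if a.shape==(3,3) else R.from_quat(a[[1,2,3,0]]).as_matrix()
def snap(name,fn=None):
    c=bot.read_camera(name)
    if fn: cv2.imwrite('pics/'+fn,c['img'][:,:,::-1])
    return c
def ray(c,u,v,z):
    d=rot(c['attitude'])@np.linalg.inv(c['K'])@np.array([u,v,1.])
    e=np.array(c['eye']); return e+d*(z-e[2])/d[2]
def proj(c,p):
    q=c['K']@(rot(c['attitude']).T@(np.array(p)-np.array(c['eye']))); return q[:2]/q[2]
E
python3 - <<'E'
from h import *
ims=[]
for n in ['scene','side','wrist']:
    c=snap(n,n+'0.png'); print(n,c['K'][0],c['K'][1,2],c['eye'],rot(c['attitude']).round(3).tolist())
    np.save(n+'0.npy',c,allow_pickle=True); ims.append(c['img'])
o=bot.get_obs();print(o,bot.tip_reach)
E
```

```text
pics
scene [446.66201981   0.         257.53207896] 197.35773838559382 [1.43802356 0.42663765 0.71934521] [[-0.441, 0.485, -0.755], [0.897, 0.214, -0.386], [-0.026, -0.848, -0.53]]
side [455.48930858   0.         259.24101821] 189.56425857382558 [ 0.40729901 -0.86158348  0.83221274] [[0.986, -0.101, 0.135], [-0.169, -0.648, 0.743], [0.013, -0.755, -0.656]]
wrist [268.14990385   0.         252.9937199 ] 193.01701974996064 [0.21815255 0.64417097 0.37206849] [[0.434, 0.855, 0.286], [0.901, -0.41, -0.141], [-0.004, 0.319, -0.948]]
{'t': 0.15, 'q': array([-1.23007373,  0.47763598,  0.02234774,  1.55616255, -0.01151742,
        1.10929823, -0.08312706]), 'joint_vel': array([ 0.00026536, -0.00135046,  0.00295427, -0.00325703,  0.00041592,
       -0.00221078,  0.0014885 ]), 'joint_torque': array([ 2.44825766e-03, -5.96926582e+01,  1.60984196e+00, -2.81488931e+01,
        1.25999039e-02,  6.48800211e-03, -2.13649787e-05]), 'eef_pos': array([0.29271047, 0.60778941, 0.25255788]), 'tool_rot': array([-1.13347509e-04,  2.22540872e-01,  9.74923118e-01, -6.78715884e-04]), 'contact_force': array([ 0.49062464, -0.50107551, -0.14932018]), 'torque': array([-0.00533303,  0.0275781 , -0.06310278]), 'grasp_force': 0.0, 'gripper_width': 0.9985989532744317} 0.022
```

View pics/scene0.png

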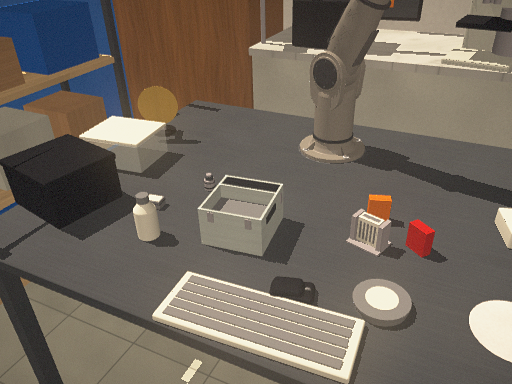

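View pics/side0.png

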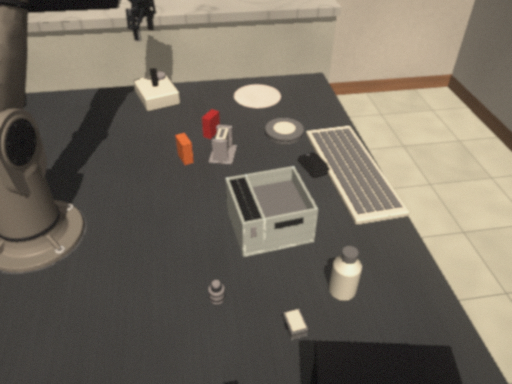

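The scene view shows the case at (243,213), the carrier in its stand at (370,230), the objective at (208,180), and the chip box at (155,202). In the side view they are at (272,208), (225,145), (216,291) and (296,322). The orange and red blocks are decoys. Next I'll zoom in on the key parts.

```bash
python3 - <<'E'
from h import *
s=cv2.imread('pics/scene0.png'); d=cv2.imread('pics/side0.png')
z=lambda im,x,y,w,h,k: cv2.resize(im[y:y+h,x:x+w],None,fx=k,fy=k,interpolation=cv2.INTER_CUBIC)
a=z(s,190,165,100,75,4); b=z(s,340,190,100,75,4); c=z(d,220,160,100,100,3); e=z(d,200,270,120,75,3)
W=np.zeros((600,800,3),np.uint8)
W[:300,:400]=a;W[:300,400:]=b;W[300:,:300]=c;W[300:525,300:660]=e
t=z(d,200,110,45,65,3);W[300:495,662:797]=t
cv2.imwrite('pics/z1.png',W)
E
```

```text
(no output)
```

View pics/z1.png

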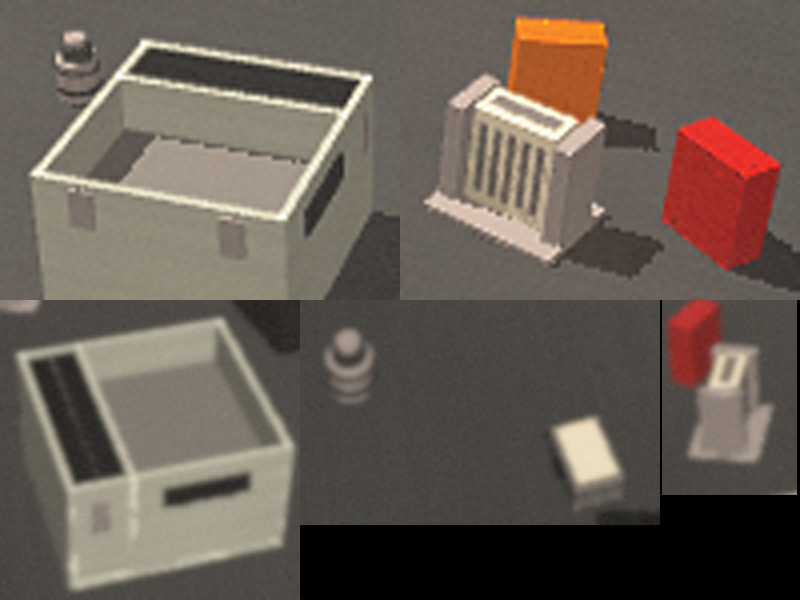

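```bash
python3 - <<'E'
from h import *
s=np.load('scene0.npy',allow_pickle=True).item(); d=np.load('side0.npy',allow_pickle=True).item()
for c,ps in ((s,[(226.3,175.5),(282.5,183.8),(261.2,219.3),(199,208.5)]),(d,[(226.7,177.3),(294,166.7),(317.3,206.7),(243.3,222.3)])):
    P=np.array([ray(c,*p,.11) for p in ps]);r=cv2.minAreaRect((P[:,:2]*1000).astype(np.float32));print(P[:,:2].round(4).tolist(),P.mean(0).round(4),r)
print('carr',ray(s,371.2,218,.078),ray(d,222,133.3,.078))
P=[ray(s,*p,.078)[:2].round(4).tolist() for p in [(361.7,212),(383.7,220),(381.3,224.5),(358.7,216)]];print(P,np.mean(P,0))
print('obj',ray(s,208.7,174,.052),ray(d,216.3,282.7,.052))
P=np.array([ray(d,(x-300)/3+200,(y-300)/3+270,.026)[:2] for x,y in [(553,424),(597,417),(623,475),(580,490)]]);print('box',P.round(4).tolist(),P.mean(0),ray(s,155,200,.026))
# stand base scene corners
P=[ray(s,340+(x-400)/4,190+y/4,.006)[:2].round(4).tolist() for x,y in [(425,203),(553,262),(603,212)]];print(P)
o=bot.get_obs();print(rot(o['tool_rot']).round(3))
# wrist cam in tool frame
w=np.load('wrist0.npy',allow_pickle=True).item();T=rot(o['tool_rot']);print((T.T@(w['eye']-o['eef_pos'])).round(4),(T.T@rot(w['attitude'])).round(3))
E
```

```text
[[0.5006, -0.1492], [0.4798, 0.0134], [0.6543, 0.0337], [0.675, -0.1285]] [ 0.5774 -0.0577  0.11  ] ((577.4310913085938, -57.54761505126953), (177.07810974121094, 163.9193878173828), 6.793115139007568)
[[0.4843, 0.0152], [0.66, 0.0313], [0.6796, -0.1239], [0.5026, -0.1476]] [ 0.5816 -0.0563  0.11  ] ((582.1521606445312, -56.22742462158203), (178.56524658203125, 163.86181640625), 6.419319152832031)
carr [0.49614091 0.26150133 0.078     ] [0.49754222 0.25849402 0.078     ]
[[0.4794, 0.233], [0.4922, 0.2916], [0.5137, 0.2906], [0.5001, 0.2309]] [0.49635  0.261525]
obj [ 0.42486786 -0.25901881  0.052     ] [ 0.42833832 -0.25920933  0.052     ]
box [[0.5604, -0.3343], [0.5917, -0.3336], [0.5982, -0.3806], [0.5674, -0.3869]] [ 0.5794347  -0.35886633] [ 0.58402154 -0.34857118  0.026     ]
[[0.5183, 0.21], [0.5436, 0.2987], [0.481, 0.3159]]
[[-0.901  0.434 -0.001]
 [ 0.434  0.901 -0.001]
 [-0.    -0.001 -1.   ]]
[ 0.083   0.0003 -0.1195] [[-0.    -0.948 -0.318]
 [ 1.     0.001 -0.002]
 [ 0.002 -0.318  0.948]]
```

The rim corners put the case at about (0.580,-0.057), yawed 6.5°. The carrier is at about (0.497,0.260), yaw -15°, the objective at (0.427,-0.259), and the chip box at (0.581,-0.357). I'll move above the carrier and look from there.

jog_arm(
  deltas=[
    [0.02,-0.035,0,0,0,-0.1384,1],
    [0.02,-0.035,0,0,0,-0.1384,1],
    [0.02,-0.035,0,0,0,-0.1384,1],
    [0.02,-0.035,0,0,0,-0.1384,1],
    [0.02,-0.035,0,0,0,-0.1384,1],
    [0.02,-0.035,0,0,0,-0.1384,1],
    [0.02,-0.035,0,0,0,-0.1384,1],
    [0.02,-0.035,0,0,0,-0.1384,1],
    [0.02,-0.035,0,0,0,-0.1384,1],
    [0.024,-0.033,0,0,0,-0.1384,1],
  ],
  newtons=50,
)

```text
t: 1.15
eef_pos: [0.497, 0.2585, 0.2532]
tool_rot: [-0.0, 0.795, 0.606, -0.0]
contact_force: [0.5, 1.6, -0.1]
gripper_width: 1.004
grasp_force: 0.0
```

jog_arm(
  deltas=[
    [0,0,0,0,0,0,1],
    [0,0,0,0,0,0,1],
  ],
)

```text
t: 1.35
eef_pos: [0.4972, 0.2592, 0.2532]
tool_rot: [0.0, 0.794, 0.608, -0.0]
contact_force: [-0.8, 1.4, 0.4]
gripper_width: 1.001
grasp_force: 0.0
```

```bash
cat >> h.py <<'E'
def state():
    o=bot.get_obs(); T=rot(o['tool_rot']); print('t',round(o['t'],2),'pos',o['eef_pos'].round(4),'yawY',np.degrees(np.arctan2(T[1,1],T[0,1])).round(2),'tilt',T[:2,2].round(3),'F',np.round(o['contact_force'],1),'w',round(o['gripper_width'],3),'g',round(o['grasp_force'],1),'q',np.round(o['q'],2)); return o
E
python3 - <<'E'
from h import *
state(); c=snap('wrist','w1.png'); np.save('w1.npy',c,allow_pickle=True)
E
```

```text
t 1.35 pos [0.4972 0.2592 0.2532] yawY -15.11 tilt [-0. -0.] F [-0.8  1.4  0.4] w 1.001 g 0.0 q [-0.93  0.3   0.42  1.86 -0.14  1.01 -0.72]
```

View pics/w1.png

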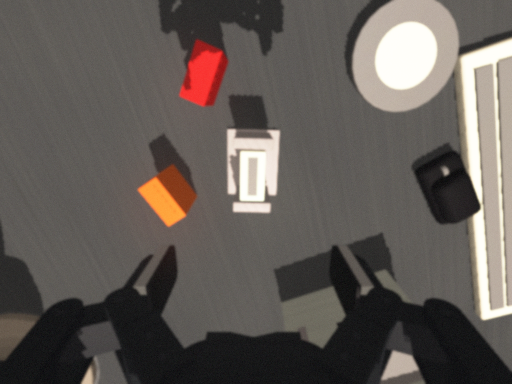

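The wrist view shows the carrier top as a white rectangle, about (239–267, 150–202), with the stand cheeks at both ends and its edges nearly parallel to the image axes. Now I'll measure it.

```bash
cat >> h.py <<'E'
def rect(c,mask,z,near=None,amin=80):
    n,l,st,ce=cv2.connectedComponentsWithStats(mask.astype(np.uint8)*255)
    out=[]
    for i in range(1,n):
        if st[i,4]<amin: continue
        cs,_=cv2.findContours((l==i).astype(np.uint8),0,2)
        P=np.array([ray(c,*p,z)[:2]*1000 for p in cs[0][:,0,:].astype(float)],np.float32)
        r=cv2.minAreaRect(P); w=np.array(r[0])/1000
        if near is None or np.hypot(*(w-near))<.05: out.append((w.round(4),np.round(r[1],1),round(r[2],1),st[i,4],ce[i].round(1)))
    return out
E
python3 - <<'E'
from h import *
c=np.load('w1.npy',allow_pickle=True).item(); im=c['img'].astype(int)
print(im[175,245],im[175,253],im[140,250],im[208,250])
for t in (180,195,210):
  m=(im.min(2)>t-30)&(im[:,:,0]>t)
  m[:146]=0;m[204:]=0;m[:,:237]=0;m[:,270:]=0
  print(t,rect(c,m,.078,amin=100))
g=lambda u,v,z=.078:(ray(c,u,v,z)[:2]).round(4)
print(g(227,128),g(280,130),g(234,212),g(271,212))
E
```

```text
[254 254 250] [210 196 183] [237 224 213] [246 237 229]
180 [(array([0.4971, 0.2631]), array([66.8, 37.6]), 74.9, np.int32(1683), array([253.7, 173.4]))]
195 [(array([0.498 , 0.2642]), array([64.8, 35.1]), 76.0, np.int32(1561), array([254.1, 172.6]))]
210 [(array([0.4982, 0.2648]), array([63.6, 35.1]), 76.0, np.int32(1445), array([254.1, 173.1]))]
[0.4839 0.3212] [0.5383 0.3043] [0.4636 0.2256] [0.5061 0.2142]
```

```bash
python3 - <<'E'
from h import *
c=np.load('w1.npy',allow_pickle=True).item(); im=c['img'].astype(int)
m=(im.min(2)>=240); m[:140]=0;m[212:]=0;m[:,:225]=0;m[:,285:]=0
print(rect(c,m,.078,amin=60)); print(ray(c,253,176,.078))
ys,xs=np.where(m);print(xs.min(),xs.max(),ys.min(),ys.max())
print(im[176,232:276,2].tolist()); print(im[140:216,253,2].tolist())
E
```

```text
[(array([0.4966, 0.2622]), array([55.3, 26.6]), 74.1, np.int32(666), array([252.3, 175.5]))]
[0.496959   0.26249478 0.078     ]
241 265 152 199
[176, 135, 119, 112, 110, 113, 118, 156, 220, 246, 250, 251, 251, 250, 246, 233, 204, 186, 182, 184, 184, 181, 185, 186, 201, 228, 245, 250, 251, 252, 251, 249, 238, 225, 224, 228, 228, 228, 227, 226, 226, 227, 227, 219]
[210, 214, 215, 218, 218, 221, 220, 218, 202, 169, 155, 194, 236, 248, 250, 249, 239, 219, 190, 180, 177, 184, 182, 178, 183, 183, 181, 180, 181, 179, 183, 182, 183, 183, 185, 183, 181, 183, 183, 185, 182, 183, 183, 182, 184, 187, 183, 182, 184, 185, 187, 183, 186, 188, 193, 218, 241, 250, 251, 248, 230, 165, 142, 179, 211, 223, 226, 228, 231, 231, 226, 201, 150, 110, 93, 93]
```

jog_arm(
  deltas=[
    [-0.0005,0.003,-0.01,0,0,-0.013,1],
    [0,0,-0.03,0,0,0,1],
    [0,0,-0.035,0,0,0,1],
    [0,0,-0.035,0,0,0,1],
    [0,0,-0.03,0,0,0,1],
    [0,0,-0.025,0,0,0,1],
    [0,0,-0.015,0,0,0,1],
    [0,0,-0.013,0,0,0,1],
    [0,0,0,0,0,0,1],
    [0,0,0,0,0,0,1],
  ],
)

```text
t: 2.4
eef_pos: [0.4967, 0.2636, 0.0608]
tool_rot: [0.0, 0.797, 0.604, 0.0]
contact_force: [0.4, 0.1, -0.5]
gripper_width: 1.0
grasp_force: 0.0
```

jog_arm(
  deltas=[
    [0,0,0,0,0,0,0],
    [0,0,0,0,0,0,0],
    [0,0,0,0,0,0,0],
    [0,0,0,0,0,0,0],
    [0,0,0,0,0,0,0],
    [0,0,0,0,0,0,0],
  ],
  newtons=40,
)

```text
t: 3.0
eef_pos: [0.4967, 0.2633, 0.0608]
tool_rot: [-0.0, 0.797, 0.603, 0.0]
contact_force: [-1.6, -0.6, 6.2]
gripper_width: 0.324
grasp_force: 43.9
```

jog_arm(
  deltas=[
    [0,0,0.01,0,0,0,0],
    [0,0,0.02,0,0,0,0],
    [0,0,0.025,0,0,0,0],
    [0,0,0.025,0,0,0,0],
    [0,0,0.015,0,0,0,0],
    [0.0013,-0.013,0,0,0,0.045,0],
    [0.0013,-0.023,0,0,0,0.065,0],
    [0.0013,-0.028,0,0,0,0.075,0],
    [0.0013,-0.028,0,0,0,0.075,0],
    [0.0013,-0.023,0,0,0,0.065,0],
  ],
)

```text
t: 4.0
eef_pos: [0.5022, 0.1462, 0.1553]
tool_rot: [-0.0, 0.688, 0.725, -0.001]
contact_force: [-0.7, -0.4, -2.4]
gripper_width: 0.322
grasp_force: 43.0
```

jog_arm(
  deltas=[
    [0.0013,-0.015,0,0,0,0.045,0],
    [0,-0.008,0,0,0,0.021,0],
    [0,0,-0.01,0,0,0,0],
    [0,0,-0.02,0,0,0,0],
    [0,0,-0.025,0,0,0,0],
    [0,0,-0.02,0,0,0,0],
    [0,0,-0.01,0,0,0,0],
    [0,0,-0.006,0,0,0,0],
    [0,0,-0.002,0,0,0,0],
    [0,0,0,0,0,0,0],
  ],
)

```text
t: 5.0
eef_pos: [0.5045, 0.1254, 0.0626]
tool_rot: [0.0, 0.665, 0.747, 0.0]
contact_force: [-0.4, -0.2, -2.9]
gripper_width: 0.321
grasp_force: 42.8
```

jog_arm(
  deltas=[
    [0,0,-0.003,0,0,0,0],
    [0,0,-0.002,0,0,0,0],
    [0,0,-0.0015,0,0,0,0],
    [0,0,-0.001,0,0,0,0],
    [0,0,0,0,0,0,0],
  ],
)

```text
t: 5.5
eef_pos: [0.5042, 0.1252, 0.0549]
tool_rot: [0.0, 0.665, 0.747, 0.0]
contact_force: [0.1, -0.5, -2.6]
gripper_width: 0.324
grasp_force: 42.9
```

jog_arm(
  deltas=[
    [0,0,-0.0008,0,0,0,0],
    [0,0,-0.0004,0,0,0,0],
    [0,0,0,0,0,0,0],
  ],
)

```text
t: 5.8
eef_pos: [0.5043, 0.1252, 0.0547]
tool_rot: [-0.0, 0.665, 0.747, 0.0]
contact_force: [-4.3, -1.4, 12.2]
gripper_width: 0.329
grasp_force: 44.8
```

jog_arm(
  deltas=[
    [0,0,0,0,0,0,1],
    [0,0,0,0,0,0,1],
    [0,0,0,0,0,0,1],
    [0,0,0.015,0,0,0,1],
    [0,0,0.03,0,0,0,1],
    [0,0,0.035,0,0,0,1],
    [0,0,0.03,0,0,-0.07,1],
    [0,0,0.01,0,0,-0.13,1],
    [0,0,0,0,0,-0.14,1],
    [0,0,0,0,0,-0.14,1],
  ],
)

```text
t: 6.8
eef_pos: [0.5044, 0.1253, 0.1742]
tool_rot: [-0.0, 0.825, 0.565, 0.001]
contact_force: [-0.1, 0.4, 1.1]
gripper_width: 0.999
grasp_force: 0.0
```

jog_arm(
  deltas=[
    [0,0,0,0,0,-0.14,1],
    [0,0,0,0,0,-0.14,1],
    [0,0,0,0,0,-0.14,1],
    [0,0,0,0,0,-0.14,1],
    [0,0,0,0,0,-0.14,1],
    [0,0,0,0,0,-0.14,1],
    [0,0,0,0,0,-0.14,1],
    [0,0,0,0,0,-0.11,1],
    [0,0,0,0,0,0,1],
    [0,0,0,0,0,0,1],
  ],
)

```text
t: 7.8
eef_pos: [0.5041, 0.1252, 0.1735]
tool_rot: [0.0, 0.998, 0.06, -0.0]
contact_force: [0.1, -0.7, 0.0]
gripper_width: 0.999
grasp_force: 0.0
```

```bash
python3 - <<'E'
from h import *
state(); c=snap('wrist','w2.png'); np.save('w2.npy',c,allow_pickle=True)
im=c['img'].astype(int)
for t in (200,225,240): print(t,rect(c,im.min(2)>=t,.072,near=(.504,.125)))
E
```

```text
t 7.8 pos [0.5041 0.1252 0.1735] yawY -83.13 tilt [-0. -0.] F [ 0.1 -0.7  0. ] w 0.999 g 0.0 q [-0.93  0.39  0.71  2.04 -0.34  0.83 -1.47]
200 [(array([0.5043, 0.1237]), array([28.1, 57.6]), 6.8, np.int32(1194), array([260.9, 201.7]))]
225 [(array([0.5041, 0.1237]), array([27.2, 57.2]), 6.3, np.int32(1030), array([260.7, 201.8]))]
240 [(array([0.5043, 0.1237]), array([26.2, 55.8]), 6.8, np.int32(870), array([261.7, 201.5]))]
```

View pics/w2.png

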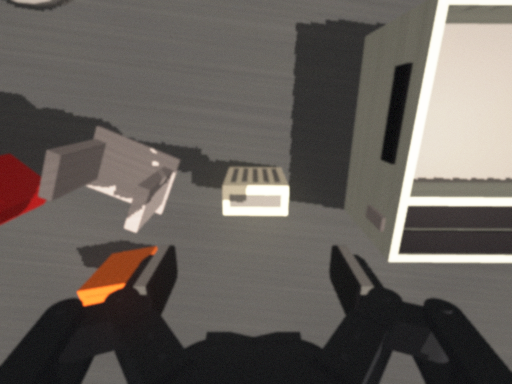

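The carrier is standing at (0.504,0.124), yaw 6.7°, ready for a grasp across its length. Before lowering I'll check how far the orange decoy is from the fingers, and measure the slot in the same picture.

```bash
python3 - <<'E'
from h import *
c=np.load('w2.npy',allow_pickle=True).item(); s=np.load('w1.npy',allow_pickle=True).item()
im=s['img'].astype(int); print('orange',[ray(s,*p,z).round(3).tolist() for p,z in [((140,188),.072),((168,225),.072),((196,205),.072),((175,168),.072),((168,225),0)]])
im=s['img'].astype(int); m=(im[:,:,0]>150)&(im[:,:,2]<90)&(im[:,:,1]>60); print(rect(s,m,.072))
g=lambda u,v:ray(c,u,v,.11).round(4)[:2]
print('case corner',g(390,261),g(436,0),g(409,200))
n=c['img'].astype(int)
# rim strips along column 470: rows
print(n[190:270,470,0].tolist())
E
```

```text
orange [[0.364, 0.281, 0.072], [0.379, 0.228, 0.072], [0.421, 0.244, 0.072], [0.412, 0.293, 0.072], [0.345, 0.201, 0.0]]
[(array([0.3829, 0.258 ]), array([31.6, 60.4]), 18.0, np.int32(1228), array([161.6, 201.4]))]
case corner [0.4801 0.0138] [0.6536 0.0368] [0.5318 0.0146]
[125, 125, 124, 125, 126, 133, 173, 231, 251, 254, 254, 254, 254, 254, 253, 238, 160, 80, 65, 64, 64, 65, 61, 68, 64, 58, 58, 63, 61, 60, 60, 59, 65, 60, 58, 59, 60, 67, 88, 99, 84, 60, 52, 56, 54, 58, 60, 57, 57, 56, 56, 55, 55, 54, 53, 53, 54, 52, 54, 52, 52, 56, 63, 93, 170, 236, 252, 253, 254, 253, 253, 242, 201, 133, 110, 101, 101, 100, 103, 99]
```

jog_arm(
  deltas=[
    [0,-0.0015,-0.015,0,0,-0.003,1],
    [0,0,-0.03,0,0,0,1],
    [0,0,-0.03,0,0,0,1],
    [0,0,-0.02,0,0,0,1],
    [0,0,-0.012,0,0,0,1],
    [0,0,-0.0065,0,0,0,1],
    [0,0,0,0,0,0,1],
    [0,0,0,0,0,0,0],
    [0,0,0,0,0,0,0],
    [0,0,0,0,0,0,0],
  ],
)

```text
t: 8.85
eef_pos: [0.505, 0.1239, 0.0611]
tool_rot: [-0.0, 0.998, 0.057, 0.001]
contact_force: [0.3, -0.1, 4.4]
gripper_width: 0.67
grasp_force: 43.8
```

jog_arm(
  deltas=[
    [0,0,0,0,0,0,0],
    [0,0,0,0,0,0,0],
    [0,0,0.015,0,0,0,0],
    [0,0,0.03,0,0,0,0],
    [0,0,0.035,0,0,0,0],
    [0,0,0.03,0,0,0,0],
    [0,0,0.015,0,0,0,0],
    [0,0,0.005,0,0,0,0],
    [0,0,0,0,0,0,0],
    [0,0,0,0,0,0,0],
  ],
)

```text
t: 9.85
eef_pos: [0.5033, 0.1237, 0.1894]
tool_rot: [0.0, 0.998, 0.057, -0.001]
contact_force: [0.5, -0.3, -3.7]
gripper_width: 0.67
grasp_force: 44.5
```

```bash
python3 - <<'E'
from h import *
state(); c=snap('wrist','w3.png'); np.save('w3.npy',c,allow_pickle=True)
n=c['img'].astype(int)
w=np.load('w2.npy',allow_pickle=True).item()
for r in ((470,206,.11),(470,254,.11),(470,229.5,.108),(505,206,.11),(505,254,.11)): print(ray(w,*r).round(4))
E
```

```text
t 9.85 pos [0.5033 0.1237 0.1894] yawY -83.47 tilt [-0.002 -0.   ] F [ 0.5 -0.3 -3.7] w 0.67 g 44.5 q [-0.96  0.37  0.74  2.03 -0.32  0.87 -1.49]
[ 0.5325 -0.0313  0.11  ]
[ 0.4937 -0.0466  0.11  ]
[ 0.5134 -0.0405  0.108 ]
[ 0.5356 -0.0569  0.11  ]
[ 0.497  -0.0738  0.11  ]
```

View pics/w3.png

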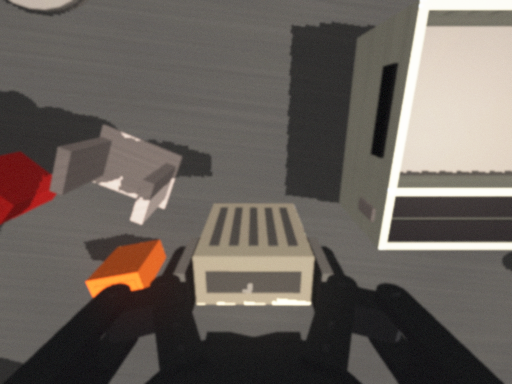

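The carrier is held level, at width 0.67, which fits its 58 mm. The slot seam lies at about (0.513,-0.040) and fits the earlier case pose, so the slot centre is about (0.5165,-0.065). I'll move over it.

jog_arm(
  deltas=[
    [0.001,-0.01,0.005,0,0,0,0],
    [0.001,-0.02,0,0,0,0,0],
    [0.001,-0.025,0,0,0,0,0],
    [0.002,-0.027,0,0,0,0,0],
    [0.002,-0.027,0,0,0,0,0],
    [0.002,-0.027,0,0,0,0,0],
    [0.002,-0.025,0,0,0,0,0],
    [0.001,-0.018,0,0,0,0,0],
    [0.001,-0.01,0,0,0,0,0],
    [0,0,0,0,0,0,0],
  ],
)

```text
t: 10.9
eef_pos: [0.5169, -0.0673, 0.195]
tool_rot: [0.0, 0.998, 0.055, -0.0]
contact_force: [1.2, 0.4, -1.7]
gripper_width: 0.672
grasp_force: 44.4
```

jog_arm(
  deltas=[
    [0,0,0,0,0,0,0],
    [0,0,0,0,0,0,0],
  ],
)

```text
t: 11.1
eef_pos: [0.5171, -0.0641, 0.1949]
tool_rot: [-0.0, 0.998, 0.058, -0.0]
contact_force: [0.1, -0.5, -2.4]
gripper_width: 0.673
grasp_force: 44.4
```

```bash
python3 - <<'E'
from h import *
state(); c=snap('wrist'); s=snap('side'); d=snap('scene')
z=lambda im,x,y,w,h,k: cv2.resize(im[y:y+h,x:x+w],None,fx=k,fy=k,interpolation=cv2.INTER_CUBIC)
W=np.zeros((600,800,3),np.uint8)
W[:384,:512]=c['img'];W[384:600,:288]=z(s['img'],215,140,96,72,3);W[384:600,300:588]=z(d['img'],200,140,96,72,3)
cv2.imwrite('pics/w4.png',W[:,:,::-1]); np.save('w4.npy',c,allow_pickle=True)
E
```

```text
t 11.1 pos [ 0.5171 -0.0641  0.1949] yawY -83.38 tilt [-0.001  0.   ] F [ 0.1 -0.5 -2.4] w 0.673 g 44.4 q [-0.61  0.37  0.77  2.02 -0.33  0.88 -1.12]
```

View pics/w4.png

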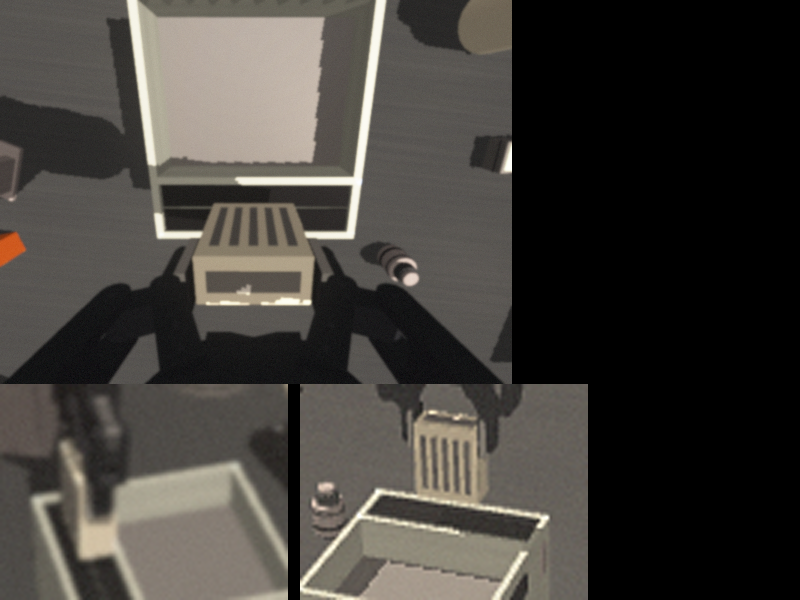

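The wrist view shows the slot-side rim corners at (157,238) and (353,238), the dividing rim at row 180, and the carrier centred along the slot with its edges parallel to it. I'll check the centre with numbers.

```bash
python3 - <<'E'
from h import *
c=np.load('w4.npy',allow_pickle=True).item(); n=c['img'].astype(int)
a,b=ray(c,155.5,238.5,.11),ray(c,354,238.5,.11); print(a,b,(a+b)/2,np.degrees(np.arctan2(*(a-b)[[1,0]])))
print(n[170:245,340,0].tolist())
o=ray(c,340,205,.11)
ex=np.array([.9934,.1149]); 
T=np.array([.5171,-.0641])
for z,r in ((.11,238.5),(.107,208)):
    print(r,[(ray(c,u,r,z)[:2]-T)@ex for u in (190,340)])
E
```

```text
[0.47900873 0.01585148 0.11      ] [ 0.49850007 -0.15269476  0.11      ] [ 0.4887544  -0.06842164  0.11      ] 96.59660500106816
[109, 105, 108, 104, 106, 115, 154, 221, 245, 249, 250, 250, 250, 245, 224, 145, 72, 51, 53, 49, 51, 52, 51, 52, 47, 45, 49, 53, 50, 53, 53, 51, 49, 49, 50, 55, 66, 67, 64, 48, 46, 46, 46, 45, 50, 47, 47, 46, 48, 45, 47, 46, 45, 44, 45, 44, 49, 43, 45, 57, 90, 155, 220, 242, 247, 248, 247, 241, 213, 143, 96, 89, 86, 87, 83]
238.5 [np.float64(-0.02865401119015404), np.float64(-0.028656475679740355)]
208 [np.float64(-0.0018012490958213973), np.float64(-0.0017932355751506847)]
```

jog_arm(
  deltas=[
    [-0.0012,-0.002,-0.005,0,0,0,0],
    [0,0,-0.012,0,0,0,0],
    [0,0,-0.012,0,0,0,0],
    [0,0,-0.012,0,0,0,0],
    [0,0,-0.012,0,0,0,0],
    [0,0,-0.012,0,0,0,0],
    [0,0,0,0,0,0,0],
  ],
)

```text
t: 11.95
eef_pos: [0.5146, -0.0672, 0.128]
tool_rot: [0.0, 0.998, 0.057, -0.002]
contact_force: [-0.2, -0.3, -3.9]
gripper_width: 0.671
grasp_force: 44.2
```

jog_arm(
  deltas=[
    [0,0,-0.012,0,0,0,0],
    [0,0,-0.012,0,0,0,0],
    [0,0,-0.012,0,0,0,0],
    [0,0,-0.01,0,0,0,0],
    [0,0,-0.005,0,0,0,0],
    [0,0,-0.003,0,0,0,0],
    [0,0,0,0,0,0,0],
    [0,0,0,0,0,0,0],
  ],
)

```text
t: 12.75
eef_pos: [0.5159, -0.0674, 0.0762]
tool_rot: [-0.0, 0.998, 0.057, -0.0]
contact_force: [-0.3, 1.2, -4.4]
gripper_width: 0.672
grasp_force: 45.3
```

jog_arm(
  deltas=[
    [0,0,-0.002,0,0,0,0],
    [0,0,-0.0015,0,0,0,0],
    [0,0,-0.001,0,0,0,0],
    [0,0,-0.0006,0,0,0,0],
    [0,0,0,0,0,0,0],
  ],
)

```text
t: 13.25
eef_pos: [0.5161, -0.0673, 0.0712]
tool_rot: [-0.0, 0.998, 0.057, 0.0]
contact_force: [-0.9, 1.0, -0.2]
gripper_width: 0.668
grasp_force: 44.8
```

jog_arm(
  deltas=[
    [0,0,-0.0004,0,0,0,0],
    [0,0,0,0,0,0,0],
    [0,0,0,0,0,0,0.9],
    [0,0,0,0,0,0,0.9],
    [0,0,0,0,0,0,0.9],
    [0,0,0,0,0,0,0.9],
    [0,0,0.006,0,0,0,0.9],
    [0,0,0.01,0,0,0,0.9],
    [0,0,0.015,0,0,0,0.9],
    [0,0,0.02,0,0,0,0.9],
  ],
)

```text
t: 14.25
eef_pos: [0.5158, -0.0674, 0.1228]
tool_rot: [0.0, 0.998, 0.057, -0.0]
contact_force: [0.7, 0.8, 0.3]
gripper_width: 0.899
grasp_force: 0.0
```

jog_arm(
  deltas=[
    [0,0,0.025,0,0,0,1],
    [0,0,0.03,0,0,0,1],
    [0,0,0.03,0,0,0,1],
    [0,0,0.03,0,0,0,1],
    [0,0,0.015,0,0,0,1],
  ],
)

```text
t: 14.75
eef_pos: [0.517, -0.068, 0.2554]
tool_rot: [-0.0, 0.998, 0.056, 0.002]
contact_force: [0.2, -0.1, -0.1]
gripper_width: 1.003
grasp_force: 0.0
```

```bash
python3 - <<'E'
from h import *
state(); c=snap('wrist','w5.png'); np.save('w5.npy',c,allow_pickle=True)
E
```

```text
t 14.75 pos [ 0.517  -0.068   0.2554] yawY -83.54 tilt [0.005 0.001] F [ 0.2 -0.1 -0.1] w 1.003 g 0.0 q [-0.68  0.28  0.84  1.96 -0.25  1.   -1.18]
```

View pics/w5.png

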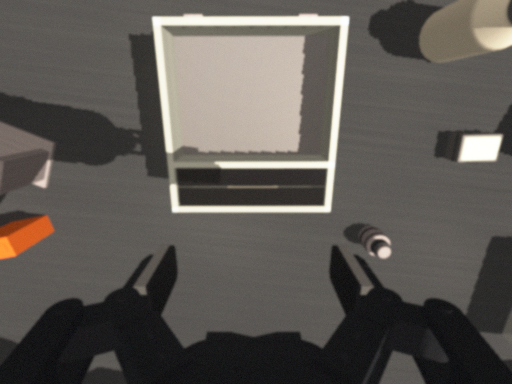

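The flaps are shut over the carrier. The objective's nose is at (384,251) and the chip box lid at about (480,147). I'll measure both.

```bash
python3 - <<'E'
from h import *
c=np.load('w5.npy',allow_pickle=True).item(); n=c['img'].astype(int)
print('nose',ray(c,384,251,.052)); m=n.min(2)>190
print(rect(c,m,.026,near=(.58,-.355))); print(rect(c,m,.052,near=(.427,-.259),amin=20))
E
```

```text
nose [ 0.42719894 -0.25864028  0.052     ]
[(array([ 0.5761, -0.3585]), array([31.2, 47.6]), 6.5, np.int32(878), array([479.9, 147.8]))]
[(array([ 0.4257, -0.2592]), array([12.5, 13.5]), 6.4, np.int32(75), array([384.1, 252. ]))]
```

jog_arm(
  deltas=[
    [-0.005,-0.011,0,0,0,0,1],
    [-0.01,-0.021,0,0,0,0,1],
    [-0.013,-0.028,-0.01,0,0,0,1],
    [-0.014,-0.03,-0.02,0,0,0,1],
    [-0.014,-0.03,-0.02,0,0,0,1],
    [-0.013,-0.028,-0.02,0,0,0,1],
    [-0.01,-0.021,-0.02,0,0,0,1],
    [-0.007,-0.015,-0.02,0,0,0,1],
    [-0.003,-0.007,-0.02,0,0,0,1],
    [0,0,0,0,0,0,1],
  ],
)

```text
t: 15.8
eef_pos: [0.4234, -0.2592, 0.1193]
tool_rot: [-0.001, 0.998, 0.055, -0.003]
contact_force: [0.1, 0.2, -0.2]
gripper_width: 1.001
grasp_force: 0.0
```

jog_arm(
  deltas=[
    [0,0,0,0,0,0,1],
    [0,0,0,0,0,0,1],
  ],
)

```text
t: 16.0
eef_pos: [0.4274, -0.2582, 0.1223]
tool_rot: [0.0, 0.998, 0.057, 0.0]
contact_force: [0.7, -0.1, -0.5]
gripper_width: 0.999
grasp_force: 0.0
```

```bash
python3 - <<'E'
from h import *
state(); c=snap('wrist','w6.png'); n=c['img'].astype(int); np.save('w6.npy',c,allow_pickle=True)
m=n.min(2)>190
print(rect(c,m,.052,near=(.427,-.259),amin=20),rect(c,m,.026,near=(.58,-.355)))
print('exp',proj(c,(.427,-.259,.052)))
E
```

```text
t 16.0 pos [ 0.4274 -0.2582  0.1223] yawY -83.45 tilt [ 0.001 -0.   ] F [ 0.7 -0.1 -0.5] w 0.999 g 0.0 q [-0.16  0.46  0.73  2.12 -0.46  0.72 -0.58]
[(array([ 0.4399, -0.2667]), array([23.3,  7.9]), 38.4, np.int32(140), array([266.6, 199.4])), (array([ 0.4209, -0.2586]), array([13.3,  5.1]), 88.7, np.int32(85), array([253.4, 221.8]))] [(array([ 0.574 , -0.3578]), array([27.4, 47.5]), 6.6, np.int32(3036), array([418.4,  22.1]))]
exp [254.55248045 215.00036021]
```

```bash
python3 - <<'E'
from h import *
c=np.load('w6.npy',allow_pickle=True).item()
cv2.imwrite('pics/w6z.png',cv2.resize(c['img'][150:270,180:340,::-1],None,fx=4,fy=4))
E
```

```text
(no output)
```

View pics/w6z.png

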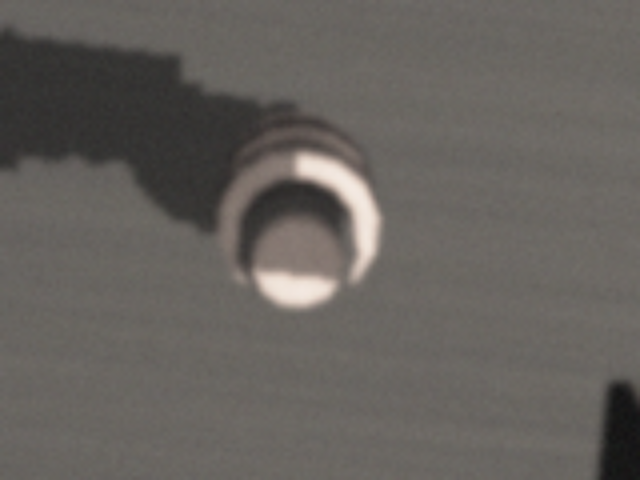

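The nose top is centred at about (254,215.5), as predicted, so I'll descend and grip.

jog_arm(
  deltas=[
    [0,-0.0008,-0.012,0,0,0,1],
    [0,0,-0.025,0,0,0,1],
    [0,0,-0.025,0,0,0,1],
    [0,0,-0.018,0,0,0,1],
    [0,0,-0.01,0,0,0,1],
    [0,0,-0.006,0,0,0,1],
    [0,0,0,0,0,0,1],
    [0,0,0,0,0,0,0],
    [0,0,0,0,0,0,0],
    [0,0,0,0,0,0,0],
  ],
)

```text
t: 17.05
eef_pos: [0.4274, -0.2593, 0.0262]
tool_rot: [0.0, 0.998, 0.057, 0.001]
contact_force: [0.9, 0.6, -0.7]
gripper_width: 0.513
grasp_force: 0.0
```

jog_arm(
  deltas=[
    [0,0,0,0,0,0,0],
    [0,0,0,0,0,0,0],
    [0,0,0,0,0,0,0],
  ],
)

```text
t: 17.35
eef_pos: [0.4273, -0.2592, 0.0262]
tool_rot: [-0.0, 0.998, 0.057, 0.001]
contact_force: [-0.9, 0.5, 5.9]
gripper_width: 0.384
grasp_force: 39.3
```

jog_arm(
  deltas=[
    [0,0,0.015,0,0,0,0],
    [0,0,0.03,0,0,0,0],
    [0,0,0.035,0,0,0,0],
    [0,0,0.03,0,0,0,0],
    [0.007,0.01,0.025,0,0,0,0],
    [0.014,0.02,0.005,0,0,0,0],
    [0.018,0.026,0,0,0,0,0],
    [0.02,0.029,0,0,0,0,0],
    [0.02,0.029,0,0,0,0,0],
    [0.02,0.029,0,0,0,0,0],
  ],
)

```text
t: 18.35
eef_pos: [0.5264, -0.1147, 0.1657]
tool_rot: [-0.0, 0.998, 0.057, 0.0]
contact_force: [1.0, 0.1, -1.9]
gripper_width: 0.387
grasp_force: 40.0
```

jog_arm(
  deltas=[
    [0.018,0.026,0,0,0,0,0],
    [0.014,0.02,0,0,0,0,0],
    [0.009,0.013,0,0,0,0,0],
    [0.005,0.008,0,0,0,0,0],
    [0,0,0,0,0,0,0],
    [0,0,0,0,0,0,0],
  ],
)

```text
t: 18.95
eef_pos: [0.5712, -0.0504, 0.1656]
tool_rot: [0.0, 0.998, 0.056, -0.0]
contact_force: [-0.5, -1.3, -1.4]
gripper_width: 0.386
grasp_force: 40.0
```

jog_arm(
  deltas=[
    [0,0.001,-0.008,0,0,0,0],
    [0,0,-0.015,0,0,0,0],
    [0,0,-0.015,0,0,0,0],
    [0,0,-0.012,0,0,0,0],
    [0,0,-0.008,0,0,0,0],
    [0,0,-0.006,0,0,0,0],
    [0,0,-0.003,0,0,0,0],
    [0,0,-0.001,0,0,0,0],
    [0,0,0,0,0,0,0],
  ],
)

```text
t: 19.85
eef_pos: [0.5722, -0.0482, 0.0978]
tool_rot: [0.0, 0.998, 0.057, 0.0]
contact_force: [0.8, 0.3, -1.2]
gripper_width: 0.386
grasp_force: 40.0
```

jog_arm(
  deltas=[
    [0,0,-0.0008,0,0,0,0],
    [0,0,-0.0005,0,0,0,0],
    [0,0,0,0,0,0,0],
  ],
)

```text
t: 20.15
eef_pos: [0.5721, -0.0481, 0.0965]
tool_rot: [-0.0, 0.998, 0.057, 0.0]
contact_force: [-0.1, 0.3, -1.1]
gripper_width: 0.385
grasp_force: 40.0
```

jog_arm(
  deltas=[
    [0,0,-0.0005,0,0,0,0],
    [0,0,-0.0004,0,0,0,0],
    [0,0,0,0,0,0,0],
  ],
)

```text
t: 20.45
eef_pos: [0.5721, -0.0481, 0.0963]
tool_rot: [-0.0, 0.998, 0.057, 0.0]
contact_force: [-2.6, 0.9, 8.0]
gripper_width: 0.384
grasp_force: 41.0
```

jog_arm(
  deltas=[
    [0,0,0,0,0,0,0.7],
    [0,0,0,0,0,0,0.7],
    [0,0,0,0,0,0,0.7],
    [0,0,0.01,0,0,0,0.7],
    [0,0,0.02,0,0,0,0.7],
    [0,0,0.03,0,0,0,0.7],
    [0,0,0.025,0,0,0,0.7],
    [0.001,-0.02,0,0,0,0,1],
    [0.001,-0.03,0,0,0,0,1],
    [0.001,-0.038,0,0,0,0,1],
  ],
)

```text
t: 21.45
eef_pos: [0.5756, -0.1353, 0.1812]
tool_rot: [-0.0, 0.998, 0.059, 0.0]
contact_force: [1.1, -0.8, -0.4]
gripper_width: 1.0
grasp_force: 0.0
```

jog_arm(
  deltas=[
    [0,-0.04,0,0,0,0,1],
    [0,-0.04,0,0,0,0,1],
    [0,-0.04,0,0,0,0,1],
    [0,-0.038,-0.01,0,0,0,1],
    [0,-0.03,-0.02,0,0,0,1],
    [0.001,-0.02,-0.02,0,0,0,1],
    [0,-0.0145,-0.01,0,0,0,1],
    [0,0,0,0,0,0,1],
    [0,0,0,0,0,0,1],
    [0,0,0,0,0,0,1],
  ],
)

```text
t: 22.45
eef_pos: [0.5768, -0.3576, 0.1214]
tool_rot: [-0.0, 0.998, 0.058, 0.001]
contact_force: [1.2, 0.6, -0.4]
gripper_width: 1.002
grasp_force: 0.0
```

```bash
python3 - <<'E'
from h import *
state(); c=snap('wrist','w7.png'); n=c['img'].astype(int); np.save('w7.npy',c,allow_pickle=True)
for t in (150,190,220): print(rect(c,n.min(2)>t,.026,near=(.577,-.3585)))
E
```

```text
t 22.45 pos [ 0.5768 -0.3576  0.1214] yawY -83.4 tilt [0.001 0.   ] F [ 1.2  0.6 -0.4] w 1.002 g 0.0 q [ 0.02  0.72  0.67  1.68 -0.54  0.93 -0.56]
[(array([ 0.5773, -0.3581]), array([34.8, 50.6]), 6.6, np.int32(2116), array([255.7, 203.1]))]
[(array([ 0.5768, -0.3579]), array([33.1, 48.2]), 8.6, np.int32(1659), array([258.3, 204.2]))]
[(array([ 0.5769, -0.3577]), array([30.2, 46. ]), 6.6, np.int32(1402), array([258.2, 204.8]))]
```

jog_arm(
  deltas=[
    [0.0003,-0.0005,-0.012,0,0,0,1],
    [0,0,-0.025,0,0,0,1],
    [0,0,-0.025,0,0,0,1],
    [0,0,-0.018,0,0,0,1],
    [0,0,-0.011,0,0,0,1],
    [0,0,-0.0065,0,0,0,1],
    [0,0,0,0,0,0,1],
    [0,0,0,0,0,0,0],
    [0,0,0,0,0,0,0],
    [0,0,0,0,0,0,0],
  ],
  newtons=30,
)

```text
t: 23.5
eef_pos: [0.5769, -0.3596, 0.024]
tool_rot: [0.0, 0.998, 0.057, 0.001]
contact_force: [0.3, -0.2, 2.0]
gripper_width: 0.601
grasp_force: 32.5
```

jog_arm(
  deltas=[
    [0,0,0,0,0,0,0],
    [0,0,0,0,0,0,0],
  ],
)

```text
t: 23.7
eef_pos: [0.5769, -0.3596, 0.024]
tool_rot: [0.0, 0.998, 0.057, 0.001]
contact_force: [1.4, 0.4, 5.5]
gripper_width: 0.601
grasp_force: 33.0
```

jog_arm(
  deltas=[
    [0,0,0.015,0,0,0,0],
    [0,0,0.03,0,0,0,0],
    [0,0,0.035,0,0,0,0],
    [0,0,0.035,0,0,0,0],
    [0,0.005,0.025,0,0,0,0],
    [0.0025,0.015,0.005,0,0,0,0],
    [0.005,0.03,0,0,0,0,0],
    [0.007,0.036,0,0,0,0,0],
    [0.007,0.038,0,0,0,0,0],
    [0.007,0.038,0,0,0,0,0],
  ],
)

```text
t: 24.7
eef_pos: [0.6043, -0.1943, 0.1671]
tool_rot: [-0.001, 0.998, 0.057, -0.001]
contact_force: [-0.2, -0.4, -0.5]
gripper_width: 0.606
grasp_force: 32.2
```

jog_arm(
  deltas=[
    [0.007,0.038,0,0,0,0,0],
    [0.007,0.036,0,0,0,0,0],
    [0.005,0.03,0,0,0,0,0],
    [0.004,0.02,0,0,0,0,0],
    [0.002,0.012,0,0,0,0,0],
    [0,0.0043,0,0,0,0,0],
    [0,0,0,0,0,0,0],
    [0,0,0,0,0,0,0],
  ],
)

```text
t: 25.5
eef_pos: [0.6293, -0.0585, 0.168]
tool_rot: [0.0, 0.998, 0.056, -0.0]
contact_force: [-0.7, -0.0, -1.4]
gripper_width: 0.603
grasp_force: 32.2
```

```bash
python3 - <<'E'
from h import *
state(); d=snap('side'); s=snap('scene'); z=lambda im,x,y,w,h,k: cv2.resize(im[y:y+h,x:x+w],None,fx=k,fy=k,interpolation=cv2.INTER_CUBIC)
W=np.hstack([z(d['img'],215,120,120,120,3),z(s['img'],190,130,120,120,3)]); cv2.imwrite('pics/w8.png',W[:,:,::-1])
E
```

```text
t 25.5 pos [ 0.6293 -0.0585  0.168 ] yawY -83.6 tilt [-0.    -0.001] F [-0.7 -0.  -1.4] w 0.603 g 32.2 q [-0.53  0.6   0.74  1.78 -0.49  0.95 -1.04]
```

View pics/w8.png

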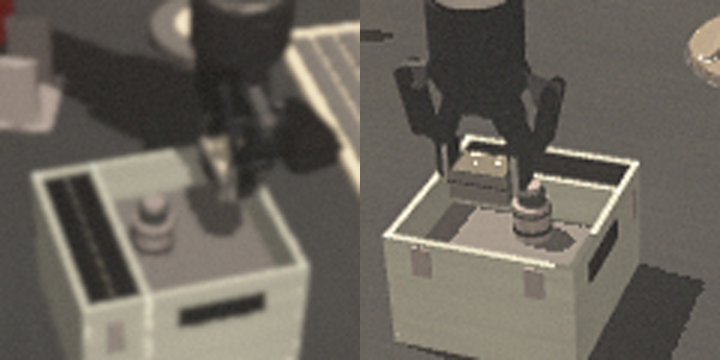

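The objective stands upright in the tray and the box is above the free half. I'll check the objective's position before lowering.

```bash
python3 - <<'E'
from h import *
s=np.load('scene0.npy',allow_pickle=True).item(); d=np.load('side0.npy',allow_pickle=True).item()
e=np.array([.9934,.1149]);o=np.array([.5781,-.0583])
for c,u,v in ((s,190+(536-360)/3,130+190/3),(d,215+152/3,120+201/3)):
    p=ray(c,u,v,.122)[:2]-o; print(p@e, p@[-e[1],e[0]])
E
```

```text
0.002038618953273128 0.019605109961877108
-0.0062435134533072225 0.00906923216054348
```

jog_arm(
  deltas=[
    [0.001,0,-0.008,0,0,0,0],
    [0,0,-0.016,0,0,0,0],
    [0,0,-0.016,0,0,0,0],
    [0,0,-0.013,0,0,0,0],
    [0,0,-0.009,0,0,0,0],
    [0,0,-0.006,0,0,0,0],
    [0,0,-0.003,0,0,0,0],
    [0,0,-0.001,0,0,0,0],
    [0,0,0,0,0,0,0],
  ],
)

```text
t: 26.5
eef_pos: [0.6311, -0.0569, 0.0962]
tool_rot: [0.0, 0.998, 0.057, 0.0]
contact_force: [-1.4, -0.2, -1.5]
gripper_width: 0.604
grasp_force: 32.2
```

jog_arm(
  deltas=[
    [0,0,-0.0007,0,0,0,0],
    [0,0,-0.0005,0,0,0,0],
    [0,0,0,0,0,0,0],
  ],
)

```text
t: 26.8
eef_pos: [0.6309, -0.0567, 0.0949]
tool_rot: [-0.0, 0.998, 0.057, 0.0]
contact_force: [-0.2, -0.0, -0.0]
gripper_width: 0.604
grasp_force: 32.2
```

jog_arm(
  deltas=[
    [0,0,-0.0006,0,0,0,0],
    [0,0,-0.0004,0,0,0,0],
    [0,0,0,0,0,0,0],
  ],
)

```text
t: 27.1
eef_pos: [0.6308, -0.0568, 0.094]
tool_rot: [-0.0, 0.998, 0.057, 0.0]
contact_force: [-1.8, 0.8, 2.6]
gripper_width: 0.601
grasp_force: 32.5
```

Contact with the tray floor. I'll release, lift and back off.

jog_arm(
  deltas=[
    [0,0,-0.0002,0,0,0,0.8],
    [0,0,0,0,0,0,0.8],
    [0,0,0,0,0,0,0.8],
    [0,0,0,0,0,0,0.8],
    [0,0,0.01,0,0,0,0.8],
    [0,0,0.02,0,0,0,0.8],
    [0,0,0.03,0,0,0,0.8],
    [0,0,0.03,0,0,0,0.8],
    [0,0,0.03,0,0,0,0.8],
    [0,0,0.03,0,0,0,0.8],
  ],
)

```text
t: 28.1
eef_pos: [0.6307, -0.0571, 0.2455]
tool_rot: [0.0, 0.998, 0.057, 0.0]
contact_force: [0.5, 0.4, 0.8]
gripper_width: 0.804
grasp_force: 0.0
```

jog_arm(
  deltas=[
    [-0.01,0,0.03,0,0,0,1],
    [-0.015,0,0.03,0,0,0,1],
    [-0.02,0,0.01,0,0,0,1],
    [-0.02,0,0,0,0,0,1],
    [-0.02,0,0,0,0,0,1],
    [-0.01,0,0,0,0,0,1],
    [0,0,0,0,0,0,1],
  ],
)

```text
t: 28.8
eef_pos: [0.5349, -0.057, 0.314]
tool_rot: [-0.001, 0.998, 0.057, 0.0]
contact_force: [0.2, -0.8, 0.4]
gripper_width: 0.998
grasp_force: 0.0
```

```bash
python3 - <<'E'
from h import *
state(); c=snap('wrist'); d=snap('side'); s=snap('scene'); z=lambda im,x,y,w,h,k: cv2.resize(im[y:y+h,x:x+w],None,fx=k,fy=k,interpolation=cv2.INTER_CUBIC)
W=np.hstack([z(c['img'],120,0,240,240,1.5),z(d['img'],215,150,80,90,4)[:360]]); cv2.imwrite('pics/w9.png',W[:,:,::-1])
E
```

```text
t 28.8 pos [ 0.5349 -0.057   0.314 ] yawY -83.51 tilt [0.    0.002] F [ 0.2 -0.8  0.4] w 0.998 g 0.0 q [-0.76  0.26  0.91  1.85 -0.23  1.14 -1.22]
```

View pics/w9.png

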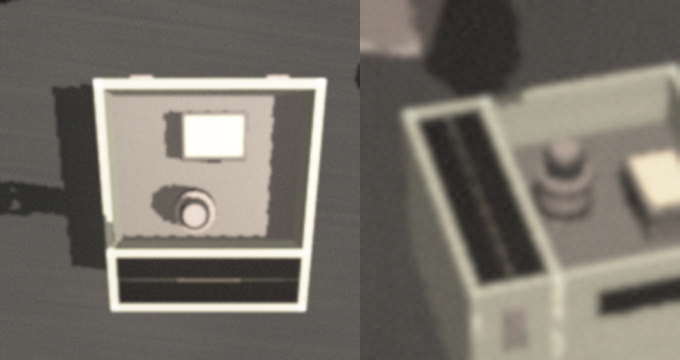

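The wrist view shows the box lying flat, lid up, at (213,136) and the objective upright at (194,212). The flaps are shut at row 280, with the carrier just visible through the seam. I'll hand in.

```bash
python3 -c "
from station import bot
print(bot.hand_in())"
```

```text
the job is handed in; nothing more can be done
None
```

I handed the job in at about 29 s: in the last pictures the flaps are shut over the carrier, and the objective (upright) and chip box (lid up) are on the tray floor; the hand-in returned no verdict.

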